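# Free the stuck lens holder and hang it on the side hook

### The job

The auxiliary-lens holder (red grip) is stuck by its spigot in the parking block: work it free by twisting it to and fro while pulling gently, so that the heavy block stays down in its tray. Then hang it by its loop on the stand's hook: bring it in sideways over the hook's tip and along to the blue stop, and lower it, still held, fully down into the throat in front of the stop before you let go; leave it hanging there still. Leave the other things on the bench where they are.

Things in the scene. Friction and masses are not known exactly. Their poses are not given: they have to be found in the camera images.
- holder: Lens holder, a flat upright part 182 mm tall, about 0.26 kg, the same either way round. Origin: centre of the foot of its spigot; z up along it, x through its thickness, y across its width. Heights above the origin: steel spigot, 20 mm diameter, 0 to 22; grey lens ring, 62 mm diameter, 12 thick, 22 to 84; aluminium loop, 8 thick, 80 to 130; red grip tab 130 to 182.
- loop (a point): Centre of the underside of the loop's top bar, the face that rests on the hook, 122 mm above the holder's origin. The bar is 8 mm high and 8 mm thick (x); the opening below it is 44 mm wide (y) and 34 mm high. When let go abruptly the holder may swing for a second or two.
- grip (a point): On the axis of the holder's red grip tab, where to grasp it, 170 mm above its origin. The tab is 12 mm thick (x), 36 mm wide (y) and ends 12 mm above this point; pinch it from above across its thickness. Keep the fingertips at least 25 mm above point loop, so that they pass over the stop.
- block_mouth (a point): Centre of the top of the steel parking block's hole. Block 90 x 90 x 20 mm, 1.0 kg, loose in a black tray 116 x 116 x 14 mm that lets it only lift. The spigot's foot starts 20 mm below this point. Four sprung brass jaws, 3 to 13 mm below it, grip the spigot. A straight pull takes some 15 to 25 N and lifts the block (10 N) too.
- block (a joint): How far the parking block has lifted from its tray (m): 0 when down, at most 0.03. While the spigot is turning to and fro (about 0.4 rad either way) it can be drawn up 2 to 3 mm with each turn and the block stays down. It is free of the jaws once raised 17 mm.
- stand: Fixed hook stand. Origin: foot of its post, on the bench; z up; the hook's arm points along its -x. Base 110 x 80 x 14 mm (x from -75 to 35 mm), post 20 mm in diameter. Hook, from the post outwards: blue stop plate, throat, lip, nose. The hook is clamped at an unknown place: the stop's outer face is anywhere from x = -30 to -54 mm. Feel for it.
- post_top (a point): On the post's axis at the height of the throat's floor, 165 mm above the bench. A black clamp, 28 mm square, reaches 9 mm higher. The blue stop plate, 8 mm thick and 24 mm wide, reaches from 10 mm below to 24 mm above this height; nothing stands higher.
- hook_mid (a point): On the arm's centre line, 80 mm out from the post's axis, 165 mm above the bench (fixed to the stand, not to the hook). Arm 12 mm wide, underside at 155 mm. From the stop's face outwards: throat 14 mm long, floor at 165; lip 46 long, flat top at 175; nose 11 long, top at 169. Slide the bar in 3 to 9 mm above the lip until it meets the stop, back off 3 mm, lower.
- objective: Dark microscope objective standing on the bench, 34 mm diameter, 45 mm tall. Bystander. Origin: centre of its underside.
- jar: Small jar with blue cap, 40 mm diameter, 40 mm tall. Bystander. Origin: centre of its underside.
- cleaner: Bottle of lens cleaner, 54 mm diameter, 150 mm tall. Bystander. Origin: centre of its underside.
- mouse: Black computer mouse, 100 x 60 x 34 mm. Bystander. Origin: centre of its underside.
- blower: Rubber dust blower standing on its base, 60 mm diameter, 110 mm tall. Bystander. Origin: centre of its underside.
- slidebox: Green slide box, 110 x 80 x 30 mm. Bystander. Origin: centre of its underside.
- driver: Screwdriver lying near the far edge, 160 mm long. Bystander.
Mind the look-alikes: they are no part of the job. There is more than one size of the stand; the one meant has the size given above.

How it is judged (in metres and radians):
On the way, in this order (a step that is already met when the one before it is completed fails the run):
1. the spigot is drawn clear of the parking block (z of holder in the frame of block_mouth above 0.003 m), for 0.1 s.
2. the loop's bar is down in the hook's throat while the fingers still hold the holder (z of loop in the frame of stand between 0.161 and 0.17 m and x of loop in the frame of stand between -0.072 and -0.027 m and y of loop in the frame of stand between -0.019 and 0.019 m and contact force between the fingers and holder above 1 N), for 0.1 s.
At the end, for the whole second after the job is handed in: The holder hangs still and upright (within 0.15 rad) with its loop's bar on the floor of the throat (underside 161 to 170 mm above the bench, 27 to 72 mm out from the post's axis, within 19 mm of the arm's middle); the parking block lies in its tray (within 3 mm) (z of loop in the frame of stand between 0.161 and 0.17 m and x of loop in the frame of stand between -0.072 and -0.027 m and y of loop in the frame of stand between -0.019 and 0.019 m and angle between holder's own z axis and vertical below 0.15 rad and linear speed of holder below 0.03 m/s and angular speed of holder below 0.3 rad/s and value of joint block below 0.003 m); the robot touches nothing.
It fails at once if the parking block is lifted more than 8 mm out of its tray (value of joint block above 0.008 m).
It fails at once if another thing on the bench is moved more than 30 mm (distance of any of objective, jar, cleaner, mouse, blower, slidebox, driver from where it was at the start of the episode above 0.03 m).
It also fails if it takes over 69 s, if anything falls off the work surface, if the arm or the gripper's body presses on something with over 40 N, if the wrist force passes 120 N, or if a joint passes its speed limit or range.

### The arm

A 6-joint arm with a two-finger parallel gripper is mounted at the origin on the work surface. World frame = base frame: x ahead of the robot, y to its left, z up, the work surface at z = 0. Lengths are in mm, angles in degrees, forces in N, time in s.
With the tool pointing down it reaches from about 350 to 850 mm from the base axis. Payload 8.1 kg.
Tool frame: the origin (TCP) lies midway between the tips of the shut fingers; the grasp point (between the pads) lies 19 mm behind it (hold_point_z is the distance from the TCP to the grasp point, in mm); z points along the fingers, y is the direction in which the jaws open and shut (so a half turn about z gives the same grasp; the last joint's range is limited). The gripper opens to 85 mm and grips with 20 to 120 N. Pads are 22 mm wide; open, the fingers measure 114 mm over their backs; the gripper's body (76 mm by 85 mm) begins 54 mm behind the grasp point. The pads swing forward as they close: fully open they stand 13 mm farther back than shut.
Start: joints at [71.368, 7.471, 85.268, -0, 87.261, -4.893], TCP at [142.483, 582.841, 231.292] pointing down, gripper open.
Joint ranges: [-169.43, 169.43], [-51.17, 129.36], [1.28, 143.12], [-76.62, 256.62], [0, 156.53], [-152.29, 152.29]. Speed limits (degrees/s): [136.94, 136.94, 159.86, 180, 180, 180].

### API

Orientations are given as [roll, pitch, yaw] about the fixed x, y, z axes, in that order (R = Rz(yaw) Ry(pitch) Rx(roll)).
In Python, from bench import sense, snapshot, camera_params, hand_in, hold_point_z gives the robot as it stands.
- The arm moves only by the tool servo_tool, never from a script. Its argument "motion" is a list of rows, each a list of 7 numbers: the finger opening in mm, from 0 to 85.4, then the shift along the tool's x, y, z in mm, then the turn, a rotation vector about the tool's x, y, z in rad. A call has 1 to 10 rows; each row shifts and turns the pose as measured when the row begins, along the tool's axes as they then stand; what a row does not reach is not made up. A row lasts 1/10 s, in which the tool goes at most 50 mm and 8.59 degrees, less where a joint would pass 70% of its speed; a pose out of reach is approached as far as the arm can. A call with a gripper value outside its range is refused whole. The fingers move at their own pace and stop on an object; "force" is the grip in N (left out, the last holds). Time passes only in rows, so rows that do not move let the fingers close. It gives the time, the measured TCP pose, the force and the opening at its end, in the units of the state.
- sense(): the state, without advancing time (a new reading comes with each control period).
- snapshot(name): name is "scene" or "top" or "wrist"; returns the picture (480x640x3 uint8, blue, green, red); there is no depth.
- camera_params(name): a dict with "fx", "fy", "cx", "cy" (pixels), "R" (3x3) and "t" (3): a world point X has camera coordinates R X + t; the wrist camera has in their place "tool_from_camera" (4x4, takes a point from camera to tool coordinates, whose origin is the TCP and whose axes are the flange's). Camera axes: x right, y down, z forward; pixel columns grow to the right and rows downward; lengths in mm; the calibration is good to about 2 mm. A picture is of the moment at which its call begins: read the wrist's pose just before it. camera_params takes no time and is no camera call.
- hand_in(): hands the job in, once; it reports no verdict.
The state is a dict: "time": time; "joint_pos": joint angles; "qd": joint speeds; "joint_efforts": joint torques, N m; "tool_pos": TCP position; "tcp_rot": TCP orientation; "ft_force": force on the tool from outside, world axes, zero at the start; "wrist_torque": the same for the moment, N m; "finger_gap": finger opening in mm.
Only numpy, scipy, OpenCV 4.12 (cv2) and the standard library are available. Lean on these libraries where they do the work, as an engineer would, in place of code of your own. Each camera call takes 0.05 s, during which the arm holds its last target. There are 200 camera calls.

## Working session

There is one attempt and no reset: what is moved stays moved. The work goes in short steps, Python scripts to look and compute and a tool call to move; the robot and the scene stay as the last step left them, time stands still between calls to the robot, and variables do not carry over. Pictures are saved under pics/ and viewed, about 8 in all and at most 12, crops included, and the job is handed in when it is done.

Besides the shell and the picture viewer there is one more tool, called after "Call:" as name([rows], argument=value, ...), one row to a line, values as JSON. servo_tool: Moves the arm, as the interface text tells. Its arguments: {"type":"object","properties":{"motion":{"type":"array"},"force":{"type":"number"}},"required":["motion"]}

```bash
mkdir -p pics; ls; python3 - <<'E'
from bench import *
import cv2
print(sense())
for n in("scene","top"):
    p=camera_params(n);print(n,p)
    cv2.imwrite(f"pics/{n}0.png",snapshot(n))
print(camera_params("wrist"),hold_point_z)
E
```

```text
pics
{'time': 0.0, 'joint_pos': array([ 7.13690457e+01,  7.51382751e+00,  8.53301389e+01,  4.37221096e-04,
        8.72628830e+01, -4.89418456e+00]), 'qd': array([ 0.10952228, -0.00118392, -0.06456524,  0.02573465,  0.01602805,
       -0.12871649]), 'joint_efforts': array([-1.76325306e-03, -5.69360447e+01, -5.00558996e+01, -3.14322706e-04,
        1.40367297e-02,  3.76076446e-05]), 'tool_pos': array([142.28381519, 582.30692093, 230.24956052]), 'tcp_rot': array([-1.79893577e+02, -9.55103092e-03,  1.66263200e+02]), 'ft_force': array([ 0.75202739, -0.34437636, -0.02886671]), 'wrist_torque': array([-0.02120926,  0.01754216,  0.00859921]), 'finger_gap': 85.44374427513718}
scene {'fx': 491.49222963789896, 'fy': 491.49222963789896, 'cx': 319.65108811617046, 'cy': 236.6538246877985, 'R': array([[ 0.49276497,  0.87005323,  0.01378652],
       [ 0.68113629, -0.3758131 , -0.62834534],
       [-0.54151273,  0.31901707, -0.77781236]]), 't': array([-278.67644746, -337.40406297, 1492.7021958 ])}
top {'fx': 511.26140150977324, 'fy': 511.26140150977324, 'cx': 317.11635652778375, 'cy': 242.4810062503507, 'R': array([[ 2.26460417e-02, -9.99743418e-01,  5.04824015e-04],
       [-9.85983607e-01, -2.24178401e-02, -1.65329270e-01],
       [ 1.65298167e-01,  3.24630535e-03, -9.86238297e-01]]), 't': array([ -26.43614305,  592.86822576, 1185.29124306])}
{'fx': 362.83580127653283, 'fy': 362.83580127653283, 'cx': 320.1014202210282, 'cy': 240.1885033383931, 'tool_from_camera': array([[-5.71732927e-05, -9.65532146e-01, -2.60283828e-01,
         6.41527904e+01],
       [ 9.99999978e-01, -2.48549973e-06, -2.10437437e-04,
        -3.32597355e-01],
       [ 2.02537174e-04, -2.60283834e-01,  9.65532125e-01,
        -1.42812483e+02],
       [ 0.00000000e+00,  0.00000000e+00,  0.00000000e+00,
         1.00000000e+00]])} 18.700000000000003
```

View pics/scene0.png

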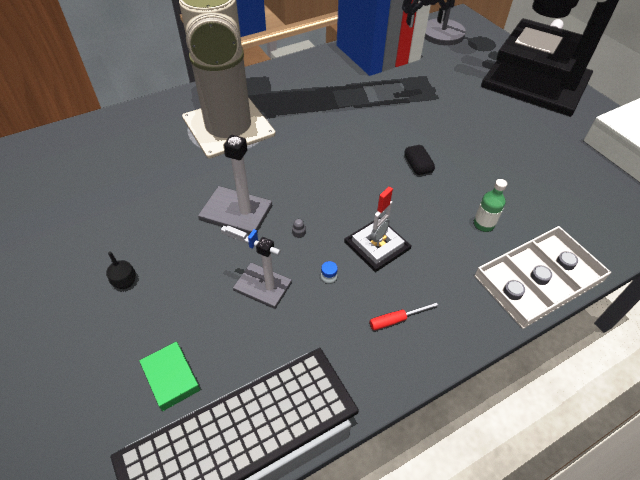

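View pics/top0.png

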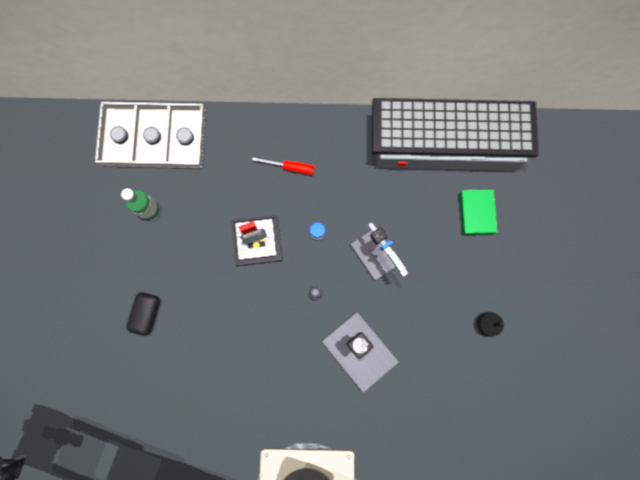

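Scene view: holder with red grip at about (385,200) in its tray at (378,240). The small stand with blue stop is at (253,238), with its clamp at (265,246); the larger look-alike is behind it. In the top view the grip is at (248,228), the clamp at (378,235), the stop at (386,245), and the hook runs toward (404,272).

```bash
cat >h.py <<'E'
import numpy as np, cv2
from bench import *
from scipy.spatial.transform import Rotation as Ro
def cam(n,s=None):
    p=camera_params(n)
    if n!="wrist": return p,np.array(p["R"]),np.array(p["t"])
    T=np.eye(4);T[:3,:3]=Ro.from_euler("xyz",s["tcp_rot"],degrees=True).as_matrix();T[:3,3]=s["tool_pos"]
    M=np.linalg.inv(T@p["tool_from_camera"]);return p,M[:3,:3],M[:3,3]
def ray(c,uv):
    p,R,t=c;d=R.T@np.array([(uv[0]-p["cx"])/p["fx"],(uv[1]-p["cy"])/p["fy"],1]);return -R.T@t,d/np.linalg.norm(d)
def plane(c,uv,z):
    o,d=ray(c,uv);return o+d*(z-o[2])/d[2]
def tri(c1,u1,c2,u2):
    (a,d),(b,e)=ray(c1,u1),ray(c2,u2);k=np.linalg.lstsq(np.c_[d,-e],b-a,rcond=None)[0]
    P,Q=a+k[0]*d,b+k[1]*e;return (P+Q)/2,np.linalg.norm(P-Q)
def proj(c,X):
    p,R,t=c;q=R@np.array(X)+t;return np.array([p["fx"]*q[0]/q[2]+p["cx"],p["fy"]*q[1]/q[2]+p["cy"]])
def blobs(im,lo,hi,mina=8):
    h=cv2.cvtColor(im,cv2.COLOR_BGR2HSV);m=cv2.inRange(h,np.array(lo),np.array(hi))
    n,l,s,c=cv2.connectedComponentsWithStats(m)
    return [(s[i,4],*np.round(c[i],1),*s[i,:4],cv2.minAreaRect(np.argwhere(l==i)[:,::-1].astype(np.float32))) for i in range(1,n) if s[i,4]>=mina]
RED=((0,150,80),(8,255,255));BLUE=((105,150,80),(125,255,255))
E
python3 - <<'E'
from h import *
for n in("scene","top"):
    im=cv2.imread(f"pics/{n}0.png")
    for nm,c in(("red",RED),("blue",BLUE)):
        for b in blobs(im,*c,12): print(n,nm,b)
S,T=cam("scene"),cam("top")
print("grip",tri(S,(385,200),T,(248,228)),"clamp",tri(S,(265,246),T,(378,235)),"stop",tri(S,(253,238),T,(386,245)))
for nm,uv,z in(("nose",(404,272),165),("clamp",(378,235),174),("objective",(315,293),30),("jar",(318,231),40),("trayC",(257,241),14),
  ("tray1",(233,219),14),("tray2",(278,216),14),("tray3",(282,262),14),("tray4",(236,266),14),("blockdot",(256,244),20),("b1",(351,241),14),("b4",(404,264),14)): print(nm,plane(T,uv,z).round(0))
for n in("top","scene"):
    im=cv2.imread(f"pics/{n}0.png");(x,y)=(225,205) if n=="top" else (200,180)
    if n=="top": a=im[205:295,225:425]
    else: a=im[180:310,215:425]
    cv2.imwrite(f"pics/{n}_c.png",cv2.resize(a,None,fx=3.8,fy=3.8,interpolation=cv2.INTER_CUBIC))
a,b=cv2.imread("pics/top_c.png"),cv2.imread("pics/scene_c.png")
w=max(a.shape[1],b.shape[1]);pad=lambda i:cv2.copyMakeBorder(i,0,0,0,w-i.shape[1],cv2.BORDER_CONSTANT)
cv2.imwrite("pics/both.png",cv2.resize(np.vstack([pad(a),pad(b)]),None,fx=.7,fy=.7))
E
```

```text
scene red (np.int32(558), np.float64(404.1), np.float64(41.5), np.int32(395), np.int32(11), np.int32(21), np.int32(56), ((404.7567443847656, 38.95945739746094), (12.658721923828125, 56.553253173828125), 9.462321281433105))
scene red (np.int32(225), np.float64(384.5), np.float64(198.8), np.int32(378), np.int32(187), np.int32(15), np.int32(25), ((384.5, 199.00001525878906), (11.180341720581055, 25.580617904663086), 10.304845809936523))
scene red (np.int32(426), np.float64(387.7), np.float64(319.4), np.int32(370), np.int32(310), np.int32(37), np.int32(20), ((387.937744140625, 319.3006896972656), (11.990654945373535, 37.04575729370117), 72.6459732055664))
scene blue (np.int32(874), np.float64(250.8), np.float64(16.0), np.int32(237), np.int32(0), np.int32(29), np.int32(37), ((251.04409790039062, 17.073528289794922), (36.200748443603516, 26.460294723510742), 85.60128784179688))
scene blue (np.int32(3128), np.float64(363.4), np.float64(31.7), np.int32(337), np.int32(0), np.int32(53), np.int32(76), ((362.3666076660156, 36.83467102050781), (50.839351654052734, 75.73944091796875), 2.2906100749
[... 946 characters left out ...]
nt32(55), np.float64(316.9), np.float64(229.4), np.int32(310), np.int32(222), np.int32(15), np.int32(16), ((317.0, 229.5), (15.0, 14.0), 90.0))
grip (array([603.77887735, 140.38497065, 162.04959334]), np.float64(1.9481872004569412)) clamp (array([ 593.83616366, -146.26804012,  164.0494885 ]), np.float64(0.4138924812291384)) stop (array([ 570.59014332, -161.9214172 ,  173.9919844 ]), np.float64(1.6364531261796549))
nose [ 513. -203.  165.]
clamp [ 592. -145.  174.]
objective [473. -11.  30.]
jar [623. -14.  40.]
trayC [600. 137.  14.]
tray1 [654. 199.  14.]
tray2 [664.  87.  14.]
tray3 [548.  73.  14.]
tray4 [536. 186.  14.]
blockdot [591. 138.  20.]
b1 [605. -97.  14.]
b4 [ 550. -228.   14.]
```

View pics/both.png

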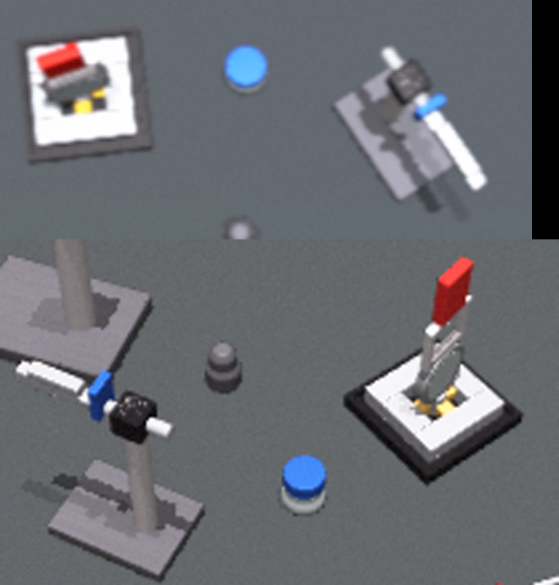

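Call:
servo_tool([
  [85,-20,-11,-20,0,0,0],
  [85,-40,-23,-15,0,0,0],
  [85,-40,-23,-10,0,0,0],
  [85,-40,-23,-10,0,0,0],
  [85,-40,-23,0,0,0,0],
  [85,-40,-23,0,0,0,0],
  [85,-40,-23,0,0,0,0],
  [85,-40,-23,0,0,0,0],
  [85,-40,-23,0,0,0,0],
  [85,-40,-23,0,0,0,0],
])

```text
time: 1.1
tool_pos: [465.5, 271.8, 282.9]
tcp_rot: [-179.5, -0.2, 166.9]
ft_force: [-0.4, 1.1, -0.5]
finger_gap: 85.0
```

Call:
servo_tool([
  [85,-40,-23,0,0,0,0],
  [85,-40,-23,0,0,0,0],
  [85,-40,-23,0,0,0,0],
  [85,-30,-18,0,0,0,0.1],
  [85,-12,-5,0,0,0,0.14],
  [85,0,0,0,0,0,0.15],
  [85,0,0,0,0,0,0.15],
  [85,0,0,0,0,0,0.15],
  [85,0,0,0,0,0,0.15],
  [85,0,0,0,0,0,0.1],
])

```text
time: 2.1
tool_pos: [608.2, 129.2, 275.1]
tcp_rot: [-179.0, 0.2, 112.2]
ft_force: [-0.1, 0.1, 0.4]
finger_gap: 84.9
```

```bash
python3 - <<'E'
from h import *
s=sense();im=snapshot("wrist");cv2.imwrite("pics/w1.png",im);np.save("s1.npy",s,allow_pickle=True)
print(s["tool_pos"],s["tcp_rot"],s["time"]);c=cam("wrist",s)
for b in blobs(im,*RED,50): print(b)
E
```

```text
[608.18313074 129.18420171 275.09548632] [-178.95116135    0.21732352  112.19054745] 2.1
(np.int32(1087), np.float64(322.1), np.float64(222.4), np.int32(313), np.int32(191), np.int32(20), np.int32(63), ((322.5, 222.0), (62.0, 19.0), 90.0))
(np.int32(411), np.float64(421.6), np.float64(340.0), np.int32(411), np.int32(319), np.int32(20), np.int32(37), ((419.901123046875, 337.41473388671875), (35.680030822753906, 18.874216079711914), 85.76361083984375))
```

View pics/w1.png

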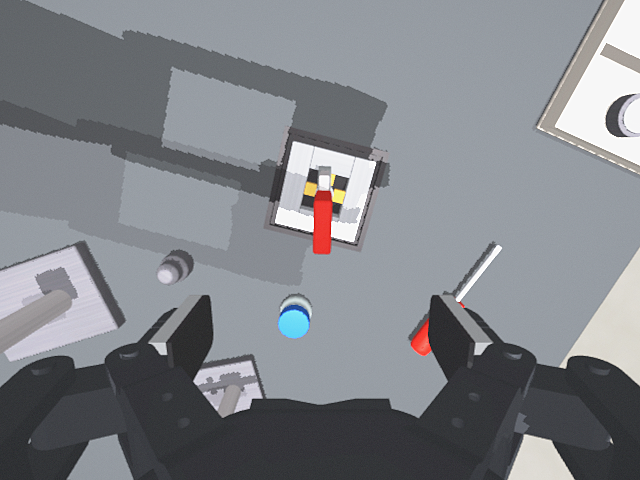

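Wrist view: red grip at (322,222), nearly aligned with the image's vertical. The brass jaws are at about (325,190), so the jaw axis (image horizontal) already lies across the tab's thickness.

```bash
python3 - <<'E'
from h import *
s=np.load("s1.npy",allow_pickle=True).item();im=cv2.imread("pics/w1.png");c=cam("wrist",s)
m=cv2.inRange(cv2.cvtColor(im,cv2.COLOR_BGR2HSV),*map(np.array,RED))
for r in range(189,256,4):
    x=np.flatnonzero(m[r,300:345]);print(r,x.min()+300 if len(x) else 0,x.max()+300 if len(x) else 0,im[r,322],end=' ; ')
h=cv2.cvtColor(im,cv2.COLOR_BGR2HSV);y=cv2.inRange(h,np.array((20,120,100)),np.array((35,255,255)))[150:230,280:370]
print("\nbrass",np.argwhere(y).mean(0)[::-1]+(280,150))
for nm,uv,z in(("top red",(322.5,222),186),("redlow",(322.5,253),186),("redhi",(322.5,197),186),("brass",(324,190),22)): print(nm,plane(c,uv,z))
for n,u in (("blk corners",[(292,139),(382,157),(357,245),(272,227)]),): print(np.mean([plane(c,x,24) for x in u],0),[plane(c,x,24).round(0) for x in u])
E
```

```text
189 0 0 [229 228 226] ; 193 317 330 [ 30  38 175] ; 197 315 330 [ 35  40 179] ; 201 314 330 [ 43  52 229] ; 205 313 332 [ 53  59 238] ; 209 314 332 [ 47  56 237] ; 213 314 331 [ 48  55 238] ; 217 314 330 [ 53  59 238] ; 221 314 330 [ 47  52 237] ; 225 314 330 [ 52  57 237] ; 229 314 330 [ 52  58 237] ; 233 313 330 [ 50  58 238] ; 237 313 330 [ 54  58 237] ; 241 313 330 [ 45  55 236] ; 245 313 330 [ 49  56 237] ; 249 313 329 [ 50  55 236] ; 253 316 328 [ 61  66 220] ; 
brass [324.92631579 191.31929825]
top red [603.85066099 142.5133239  186.        ]
redlow [611.88763859 122.90116524 186.        ]
redhi [597.63474489 157.68165444 186.        ]
brass [603.67228274 141.81538247  22.        ]
[606.60036302 139.22293662  24.        ] [array([552., 179.,  24.]), array([647., 197.,  24.]), array([662.,  99.,  24.]), array([566.,  82.,  24.])]
```

Call:
servo_tool([
  [85,6,0,15,-0.018,0,0],
  [85,5,0,30,0,0,0],
  [85,2,0,35,0,0,0],
  [85,0,0,25,0,0,0],
  [85,0,0,10,0,0,0],
  [85,0,0,0,0,0,0],
])

```text
time: 2.75
tool_pos: [602.7, 141.0, 155.8]
tcp_rot: [-180.0, 0.2, 112.6]
ft_force: [-0.3, -0.3, 0.0]
finger_gap: 85.3
```

Call:
servo_tool([
  [40,0,1,0,0,0,0.02],
  [20,0,0,0,0,0,0],
  [5,0,0,0,0,0,0],
  [5,0,0,0,0,0,0],
  [5,0,0,0,0,0,0],
  [5,0,0,0,0,0,0],
], force=70)

```text
time: 3.35
tool_pos: [605.8, 141.3, 161.9]
tcp_rot: [179.7, 0.3, 111.4]
ft_force: [-4.6, -1.7, -0.4]
finger_gap: 10.8
```

```bash
python3 - <<'E'
from h import *
s=sense();print({k:np.round(v,2) for k,v in s.items()})
im=snapshot("wrist");cv2.imwrite("pics/w2.png",im);sc=snapshot("scene");cv2.imwrite("pics/s2.png",sc)
b=cv2.resize(sc[170:290,320:440],(480,480));cv2.imwrite("pics/v2.png",np.hstack([cv2.resize(im,(320,240)),sc[0:240,0:0]]) if 0 else np.hstack([cv2.copyMakeBorder(cv2.resize(im,(320,240)),0,240,0,0,cv2.BORDER_CONSTANT),b]))
E
```

```text
{'time': np.float64(3.35), 'joint_pos': array([  8.55,  12.85,  86.57,  -0.25,  80.25, -12.8 ]), 'qd': array([ 0.01, -0.18,  0.07, -0.04,  0.24, -0.07]), 'joint_efforts': array([  0.52, -61.98, -52.1 ,   0.48,  -2.52,  -0.1 ]), 'tool_pos': array([605.83, 141.31, 161.86]), 'tcp_rot': array([179.72,   0.32, 111.4 ]), 'ft_force': array([-4.57, -1.66, -0.37]), 'wrist_torque': array([-0.52,  1.31, -0.13]), 'finger_gap': np.float64(10.79)}
```

View pics/v2.png

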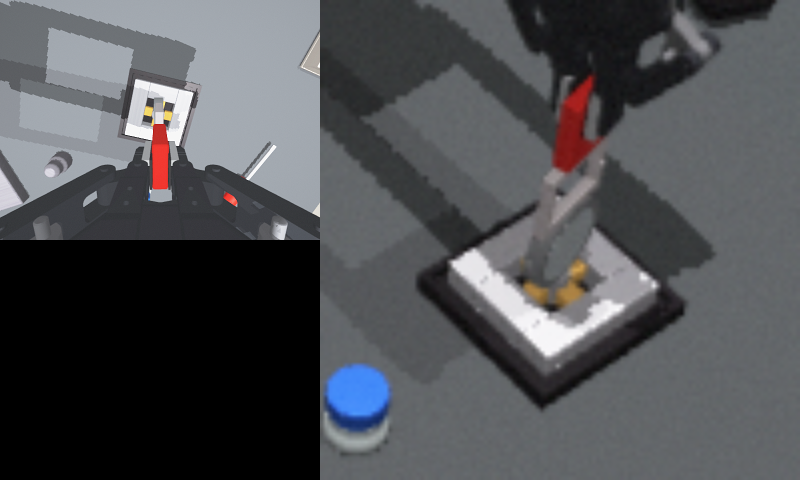

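Call:
servo_tool([
  [22,0,0,0,0,0,0],
  [22,0,0,3,0,0,0],
  [22,0,0,4,0,0,0],
  [22,0,0,0,0,0,0],
], force=70)

```text
time: 3.85
tool_pos: [607.2, 141.7, 154.8]
tcp_rot: [179.5, 0.3, 111.4]
ft_force: [-0.5, -0.1, -0.2]
finger_gap: 21.9
```

Call:
servo_tool([
  [22,0,0,0,0,0,0],
  [22,0,0,0,0,0,0],
])

```text
time: 4.05
tool_pos: [607.3, 141.8, 154.6]
tcp_rot: [179.5, 0.3, 111.4]
ft_force: [0.2, 0.1, -0.3]
finger_gap: 22.2
```

Call:
servo_tool([
  [22,0,-3,0,0.009,0,0],
  [22,0,0,0,0,0,0],
  [10,0,0,0,0,0,0],
  [5,0,0,0,0,0,0],
  [5,0,0,0,0,0,0],
], force=60)

```text
time: 4.55
tool_pos: [604.1, 140.5, 154.9]
tcp_rot: [-179.9, 0.3, 111.4]
ft_force: [-0.5, -0.8, 0.6]
finger_gap: 11.1
```

```bash
python3 - <<'E'
from h import *
s=sense();print({k:np.round(v,2) for k,v in s.items() if k in("tool_pos","tcp_rot","ft_force","wrist_torque","finger_gap")})
E
```

```text
{'tool_pos': array([604.12, 140.48, 154.9 ]), 'tcp_rot': array([-179.91,    0.34,  111.4 ]), 'ft_force': array([-0.51, -0.79,  0.57]), 'wrist_torque': array([-0.09,  0.15, -0.  ]), 'finger_gap': np.float64(11.1)}
```

Call:
servo_tool([
  [5,0,0,0,0,0,0.13],
  [5,0,0,-0.5,0,0,0.13],
  [5,0,0,-0.5,0,0,0.13],
  [5,0,0,0,0,0,-0.13],
  [5,0,0,-0.5,0,0,-0.13],
  [5,0,0,-0.5,0,0,-0.13],
  [5,0,0,-0.5,0,0,-0.13],
  [5,0,0,-0.5,0,0,-0.13],
])

```text
time: 5.35
tool_pos: [603.6, 140.6, 154.9]
tcp_rot: [-179.8, 0.2, 126.2]
ft_force: [1.8, 0.0, -3.6]
finger_gap: 11.6
```

```bash
cat > q.py <<'E'
from h import *
s=sense();print({k:np.round(v,2) for k,v in s.items() if k in("time","tool_pos","tcp_rot","ft_force","wrist_torque","finger_gap")})
E
python3 q.py
```

```text
{'time': np.float64(5.35), 'tool_pos': array([603.61, 140.57, 154.94]), 'tcp_rot': array([-179.76,    0.23,  126.22]), 'ft_force': array([ 1.8 ,  0.03, -3.58]), 'wrist_torque': array([ 0.13, -0.32, -0.2 ]), 'finger_gap': np.float64(11.59)}
```

Call:
servo_tool([
  [5,0,0,-0.5,0,0,-0.14],
  [5,0,0,0,0,0,0.13],
  [5,0,0,-1.2,0,0,0.14],
  [5,0,0,-1.2,0,0,0.14],
  [5,0,0,-1.2,0,0,0.14],
  [5,0,0,-1.2,0,0,0.14],
  [5,0,0,-1.2,0,0,0.14],
])

```text
time: 6.05
tool_pos: [603.0, 140.2, 155.8]
tcp_rot: [-179.8, 0.4, 86.2]
ft_force: [2.2, 0.9, -5.5]
finger_gap: 11.1
```

Call:
servo_tool([
  [5,0,0,-0.5,0,0,-0.1],
  [5,0,0,-1.6,0,0,-0.14],
  [5,0,0,-1.6,0,0,-0.14],
  [5,0,0,-1.6,0,0,-0.14],
  [5,0,0,-1.6,0,0,-0.14],
  [5,0,0,-1.6,0,0,-0.14],
  [5,0,0,-1.6,0,0,-0.14],
])

```text
time: 6.75
tool_pos: [603.0, 140.9, 157.6]
tcp_rot: [-179.6, -0.1, 141.3]
ft_force: [3.4, 0.2, -8.6]
finger_gap: 11.3
```

Call:
servo_tool([
  [5,0,0,-0.5,0,0,0.1],
  [5,0,0,-1.6,0,0,0.14],
  [5,0,0,-1.6,0,0,0.14],
  [5,0,0,-1.6,0,0,0.14],
  [5,0,0,-1.6,0,0,0.14],
  [5,0,0,-1.6,0,0,0.14],
  [5,0,0,-1.6,0,0,0.14],
])

```text
time: 7.45
tool_pos: [603.1, 140.0, 159.4]
tcp_rot: [-179.6, 0.4, 86.2]
ft_force: [2.9, 0.9, -7.1]
finger_gap: 11.1
```

```bash
python3 q.py; python3 - <<'E'
from h import *
im=snapshot("wrist");sc=snapshot("scene");b=cv2.resize(sc[170:290,320:440],(480,480))
cv2.imwrite("pics/v3.png",np.hstack([cv2.resize(im[60:420,120:520],(320,288)),cv2.resize(b,(288,288))]))
E
```

```text
{'time': np.float64(7.45), 'tool_pos': array([603.14, 140.01, 159.36]), 'tcp_rot': array([-179.62,    0.42,   86.18]), 'ft_force': array([ 2.89,  0.95, -7.06]), 'wrist_torque': array([ 0.09, -0.9 ,  0.25]), 'finger_gap': np.float64(11.09)}
```

View pics/v3.png

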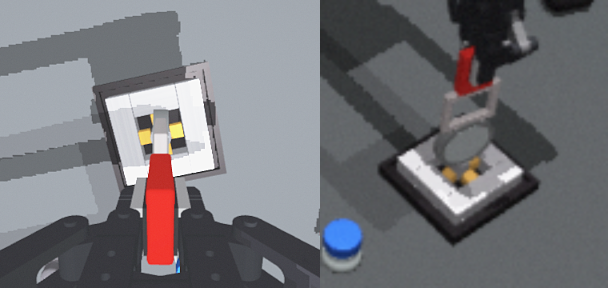

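The holder turns with the gripper, brass jaws are around the spigot at (162,130), and the block is still flat in its tray. Continuing.

Call:
servo_tool([
  [5,0,0,-0.8,0,0,-0.1],
  [5,0,0,-1.8,0,0,-0.14],
  [5,0,0,-1.8,0,0,-0.14],
  [5,0,0,-1.8,0,0,-0.14],
  [5,0,0,-1.8,0,0,-0.14],
  [5,0,0,-1.8,0,0,-0.14],
  [5,0,0,-1.8,0,0,-0.14],
])

```text
time: 8.25
tool_pos: [603.0, 141.0, 162.6]
tcp_rot: [-179.5, -0.3, 143.9]
ft_force: [4.0, 2.1, -10.9]
finger_gap: 11.2
```

Call:
servo_tool([
  [5,0,0,-0.8,0,0,0.1],
  [5,0,0,-1.8,0,0,0.14],
  [5,0,0,-1.8,0,0,0.14],
  [5,0,0,-1.8,0,0,0.14],
  [5,0,0,-1.8,0,0,0.14],
  [5,0,0,-1.8,0,0,0.14],
  [5,0,0,-1.8,0,0,0.14],
])

```text
time: 8.95
tool_pos: [603.1, 139.8, 165.7]
tcp_rot: [-179.3, 0.4, 90.9]
ft_force: [4.5, 0.2, -10.5]
finger_gap: 11.3
```

Call:
servo_tool([
  [5,0,0,-0.8,0,0,-0.1],
  [5,0,0,-1.8,0,0,-0.14],
  [5,0,0,-1.8,0,0,-0.14],
  [5,0,0,-1.8,0,0,-0.14],
  [5,0,0,-1.8,0,0,-0.14],
  [5,0,0,-1.8,0,0,-0.14],
  [5,0,0,-1.8,0,0,-0.14],
])

```text
time: 9.65
tool_pos: [603.7, 141.0, 169.0]
tcp_rot: [-179.4, -0.5, 148.0]
ft_force: [4.9, 0.1, -10.6]
finger_gap: 11.4
```

Call:
servo_tool([
  [5,0,0,-0.8,0,0,0.1],
  [5,0,0,-1.6,0,0,0.14],
  [5,0,0,-1.6,0,0,0.14],
  [5,0,0,-1.6,0,0,0.14],
  [5,0,0,-1.6,0,0,0.14],
  [5,0,0,-1.6,0,0,0.14],
  [5,0,0,-1.6,0,0,0.14],
])

```text
time: 10.35
tool_pos: [603.3, 140.6, 176.8]
tcp_rot: [-179.1, 0.2, 94.9]
ft_force: [-0.2, 0.4, -3.7]
finger_gap: 11.1
```

Call:
servo_tool([
  [5,0,0,-0.8,0,0,-0.1],
  [5,0,0,-1.6,0,0,-0.14],
  [5,0,0,-1.6,0,0,-0.14],
  [5,0,0,-1.6,0,0,-0.14],
  [5,0,0,-1.6,0,0,-0.14],
])

```text
time: 10.85
tool_pos: [601.6, 140.8, 182.5]
tcp_rot: [-179.0, -0.6, 134.8]
ft_force: [-0.3, -0.5, -4.4]
finger_gap: 11.2
```

```bash
python3 q.py
```

```text
{'time': np.float64(10.85), 'tool_pos': array([601.59, 140.77, 182.54]), 'tcp_rot': array([-178.99,   -0.6 ,  134.77]), 'ft_force': array([-0.27, -0.45, -4.39]), 'wrist_torque': array([ 0.05, -0.01,  0.02]), 'finger_gap': np.float64(11.17)}
```

```bash
python3 - <<'E'
from h import *
S,T=cam("scene"),cam("top")
print("big top",tri(S,(236,147),T,(360,345)))
a,b=plane(T,(371,224),165),plane(T,(405.5,274),165);print("rear,nose",a,b,np.degrees(np.arctan2(*(a-b)[1::-1])))
print("scene nose z165",plane(S,(215+22/2.66,180+(368-239)/2.66),165),"rear",plane(S,(215+170/2.66,180+(430-239)/2.66),165))
print("scene clamp top c",plane(S,(215+137/2.66,180+(405-239)/2.66),174),"topclamp",plane(T,(225+408/2.66,205+76/2.66),174))
b=[plane(S,(215+x/2.66,180+(y-239)/2.66),14) for x,y in((52,522),(97,462),(202,510),(158,577))];print("base",np.round(b,0),np.mean(b,0))
d=np.array(b);print(np.linalg.norm(d[1]-d[0]),np.linalg.norm(d[2]-d[1]),np.degrees(np.arctan2(*(d[2]-d[1])[1::-1])))
E
```

```text
big top (array([ 358.91394666, -101.78214057,  228.77740952]), np.float64(4.053488851251496))
rear,nose [ 617.82236387 -130.88513196  165.        ] [ 509.15764265 -206.08325282  165.        ] 34.68399506070363
scene nose z165 [ 511.00545087 -202.32304801  165.        ] rear [ 621.4402399  -128.30329989  165.        ]
scene clamp top c [ 594.43439423 -142.17998729  174.        ] topclamp [ 595.08862369 -146.11560247  174.        ]
base [[ 555. -216.   14.]
 [ 516. -156.   14.]
 [ 606.  -98.   14.]
 [ 647. -161.   14.]] [ 580.76701306 -157.58005995   14.        ]
71.14877921035016 106.6825196864294 32.661759312054464
```

Call:
servo_tool([
  [5,0,0,-5,-0.018,0.005,0],
  [5,0,0,-10,0,0,0],
  [5,0,0,-12,0,0,0],
  [5,0,0,-12,0,0,0],
  [5,0,0,-12,0,0,0],
  [5,0,0,-8,0,0,0],
  [5,0,0,-2,0,0,0],
])

```text
time: 11.55
tool_pos: [602.3, 140.0, 250.3]
tcp_rot: [179.8, -0.9, 134.8]
ft_force: [-0.5, -0.5, -3.5]
finger_gap: 11.1
```

```bash
python3 q.py;python3 - <<'E'
from h import *
sc=snapshot("scene");im=snapshot("wrist");cv2.imwrite("pics/v4.png",np.hstack([cv2.resize(sc[150:330,190:430],(480,360)),cv2.resize(im[60:420,120:520],(320,360))]));cv2.imwrite("pics/s4.png",sc)
E
```

```text
{'time': np.float64(11.55), 'tool_pos': array([602.34, 140.05, 250.28]), 'tcp_rot': array([179.82,  -0.88, 134.82]), 'ft_force': array([-0.52, -0.46, -3.55]), 'wrist_torque': array([ 0.  , -0.02, -0.01]), 'finger_gap': np.float64(11.12)}
```

View pics/v4.png

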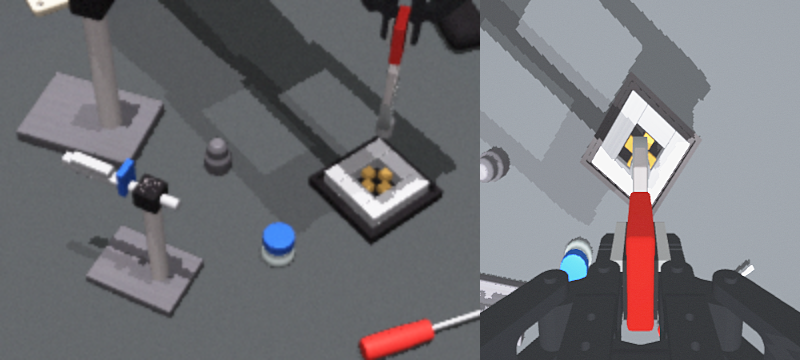

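Block is down with open brass jaws at (375,182) and the holder hangs free from the fingers at (395,80). Next: transit to a point beyond the hook's tip.

Call:
servo_tool([
  [5,0,0,0,0,-0.015,0.1],
  [5,0,0,0,0,0,0.09],
  [5,-8,-15,0,0,0,0],
  [5,-16,-31,0,0,0,0],
  [5,-16,-31,0,0,0,0],
  [5,-16,-31,0,0,0,0],
  [5,-16,-31,0,0,0,0],
  [5,-16,-31,0,0,0,0],
  [5,-16,-31,0,0,0,0],
  [5,-16,-31,0,0,0,0],
])

```text
time: 12.65
tool_pos: [467.6, -91.1, 239.8]
tcp_rot: [-179.5, -0.5, 123.9]
ft_force: [0.7, -0.0, -4.3]
finger_gap: 11.3
```

Call:
servo_tool([
  [5,-22,-19,-1,0,0,0],
  [5,-24,-20,-1,0,0,0],
  [5,-24,-20,-1,0,0,0],
  [5,-24,-20,-1,0,0,0],
  [5,-16,-14,0,-0.008,-0.008,0],
  [5,-5,-5,0,0,0,0],
  [5,0,0,0,0,0,0],
])

```text
time: 13.35
tool_pos: [443.8, -248.9, 238.5]
tcp_rot: [-179.8, -0.4, 123.6]
ft_force: [-0.1, 0.4, -2.9]
finger_gap: 11.1
```

```bash
python3 - <<'E'
from h import *
s=sense();print(s["tool_pos"],s["tcp_rot"],s["ft_force"]);np.save("s5.npy",s,allow_pickle=True)
im=snapshot("wrist");sc=snapshot("scene");cv2.imwrite("pics/w5.png",im);cv2.imwrite("pics/s5.png",sc)
cv2.imwrite("pics/v5.png",np.hstack([cv2.resize(im,(480,360)),cv2.resize(sc[150:330,180:340],(320,360))]))
E
```

```text
[ 443.7960324  -248.93974062  238.51997817] [-179.75905304   -0.41491982  123.56488026] [-0.09141584  0.37531535 -2.86529238]
```

View pics/v5.png

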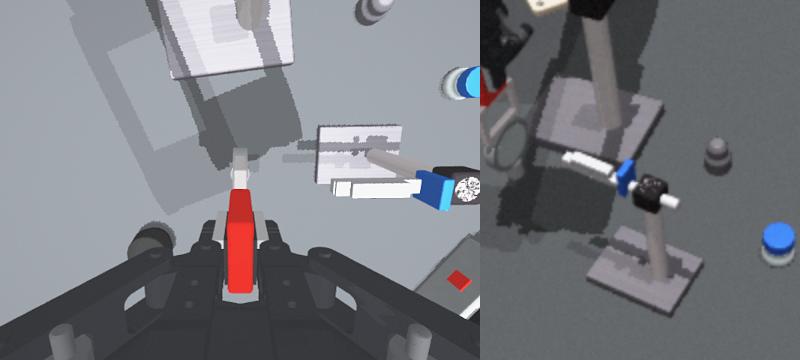

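```bash
python3 - <<'E'
from h import *
s=np.load("s5.npy",allow_pickle=True).item();im=cv2.imread("pics/w5.png");c=cam("wrist",s)
g=cv2.cvtColor(im,cv2.COLOR_BGR2HSV)
for b in blobs(im,*BLUE,100): print(b)
m=cv2.inRange(g,np.array((0,0,200)),np.array((180,40,255)))
up=[];lo=[]
for x in range(470,552,8):
    r=np.flatnonzero(m[225:285,x])+225; print(x,r.min(),r.max(),end=';');up.append(plane(c,(x,r.min()),175))
print()
up=np.array(up);v=np.polyfit(up[:,0],up[:,1],1);print("lip far edge line",up[0],up[-1],np.degrees(np.arctan(v[0])))
for uv,z in(((443,250),165),((622,252),174)):print(uv,plane(c,uv,z))
cv2.imwrite("pics/v6.png",cv2.resize(im[215:295,425:640],None,fx=3.6,fy=3.6))
E
```

```text
(np.int32(477), np.float64(619.1), np.float64(110.2), np.int32(609), np.int32(88), np.int32(31), np.int32(42), ((622.8363037109375, 107.45165252685547), (26.353450775146484, 43.17428970336914), 8.32564926147461))
(np.int32(1435), np.float64(574.5), np.float64(250.3), np.int32(551), np.int32(227), np.int32(56), np.int32(53), ((573.7349243164062, 248.2342071533203), (51.13792037963867, 44.707733154296875), 27.979473114013672))
470 225 263;478 225 263;486 225 263;494 225 263;502 225 263;510 225 263;518 227 263;526 231 263;534 244 263;542 239 263;550 239 257;
lip far edge line [ 506.74967915 -185.10449095  175.        ] [ 551.143394   -165.67329286  175.        ] 20.12347613990277
(443, 250) [ 507.64984921 -206.19040775  165.        ]
(622, 252) [ 592.84459161 -147.83277452  174.        ]
```

View pics/v6.png

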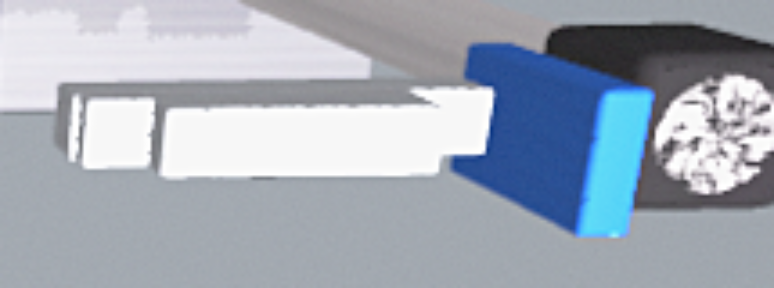

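Wrist crop: lip's near edge runs (162,178)–(440,173), nose is at (85–153,130), and the stop's top outer edge is (605,92)–(578,236). The arm is well aligned with the tool's y axis.

```bash
python3 - <<'E'
from h import *
s=np.load("s5.npy",allow_pickle=True).item();c=cam("wrist",s)
f=lambda x,y,z:plane(c,(425+x/3.6,215+y/3.6),z)
a,b=f(162,178,175),f(440,173,175);A=f(163,107,175)
print("lip near",a,b,np.linalg.norm(b-a),np.degrees(np.arctan2(*(b-a)[1::-1])),"lip outer far",A)
e=(f(605,92,189)+f(578,236,189))/2;print("stop outer edge",f(605,92,189),f(578,236,189),e)
n1=(f(85,97,169)+f(85,167,169))/2;print("nose",n1,"lip outer mid",(a+A)/2)
R=Ro.from_euler("xyz",s["tcp_rot"],degrees=True).as_matrix()
for nm,P in(("stop",e),("lipout",(a+A)/2),("nose",n1)):print(nm,"tool rel",R.T@(P-s["tool_pos"]))
E
```

```text
lip near [ 522.19748832 -203.82234956  175.        ] [ 559.94982008 -177.63845748  175.        ] 45.94382175316873 34.744023813668136 lip outer far [ 514.499542   -194.23929926  175.        ]
stop outer edge [ 561.75951266 -155.31793911  189.        ] [ 574.83366209 -174.62658139  189.        ] [ 568.29658738 -164.97226025  189.        ]
nose [ 509.38407385 -204.96156596  169.        ] lip outer mid [ 518.34851516 -199.03082441  175.        ]
stop tool rel [  0.77415153 150.37233249  48.89495372]
lipout tool rel [-0.09152535 89.98164173 63.14313902]
nose tool rel [-0.12055866 79.25826169 69.18823463]
```

Call:
servo_tool([
  [5,0,0,6,-0.004,-0.007,-0.012],
  [5,0,0,10,0,0,0],
  [5,0,0,9,0,0,0],
  [5,0,0,2,0,0,0],
  [5,0,0,0,0,0,0],
])

```text
time: 13.95
tool_pos: [444.7, -243.7, 208.1]
tcp_rot: [180.0, -0.1, 124.7]
ft_force: [0.0, -1.0, -3.8]
finger_gap: 11.2
```

Call:
servo_tool([
  [5,-2,10,-2,0,0,0],
  [5,-2,20,-1,0,0,0],
  [5,0,10,0,0,0,0],
  [5,0,3,0,0,0,0],
  [5,0,0,0,0,0,0],
])

```text
time: 14.45
tool_pos: [485.6, -221.2, 212.4]
tcp_rot: [179.9, -0.0, 124.7]
ft_force: [-0.5, 0.1, -3.3]
finger_gap: 11.0
```

```bash
cat > r.py <<'E'
from h import *
# position relative to the hook: P0 = tool pose in which stop etc. were measured
s=sense();p=s["tool_pos"];ang=np.radians(34.6);u=np.array([np.cos(ang),np.sin(ang)]);n=np.array([-u[1],u[0]])
for nm,q in(("stop",(568.3,-165)),("lipout",(518.3,-199)),("nose",(509.4,-205))):
    d=np.array(q)-p[:2];print(nm,"along %.1f across(tool x) %.1f"%(d@u,d@n))
print(s["time"],p.round(1),s["tcp_rot"].round(1),s["ft_force"].round(1),s["wrist_torque"].round(2),s["finger_gap"])
E
python3 r.py
```

```text
stop along 100.0 across(tool x) -0.7
lipout along 39.6 across(tool x) -0.3
nose along 28.8 across(tool x) -0.2
14.45 [ 485.6 -221.2  212.4] [179.9  -0.  124.7] [-0.5  0.1 -3.3] [-0.03 -0.    0.03] 11.04508844900879
```

Call:
servo_tool([
  [5,0,10,0,0,0,0],
  [5,0,12,0,0,0,0],
  [5,0,12,0,0,0,0],
  [5,0,10,0,0,0,0],
  [5,0,6,0,0,0,0],
  [5,0,2,0,0,0,0],
  [5,0,0,0,0,0,0],
])

```text
time: 15.15
tool_pos: [531.9, -189.2, 212.4]
tcp_rot: [179.9, -0.0, 124.7]
ft_force: [-0.1, -0.1, -3.5]
finger_gap: 11.4
```

```bash
python3 r.py; python3 - <<'E'
from h import *
im=snapshot("wrist");sc=snapshot("scene");cv2.imwrite("pics/w7.png",im);cv2.imwrite("pics/s7.png",sc)
cv2.imwrite("pics/v7.png",np.hstack([cv2.resize(sc[190:280,200:290],(450,450),interpolation=cv2.INTER_CUBIC),cv2.resize(im[150:390,230:410],(338,450))]))
E
```

```text
stop along 43.7 across(tool x) -0.8
lipout along -16.7 across(tool x) -0.4
nose along -27.5 across(tool x) -0.3
15.15 [ 531.9 -189.2  212.4] [179.9  -0.  124.7] [-0.1 -0.1 -3.5] [0.03 0.   0.04] 11.360187010007026
```

View pics/v7.png

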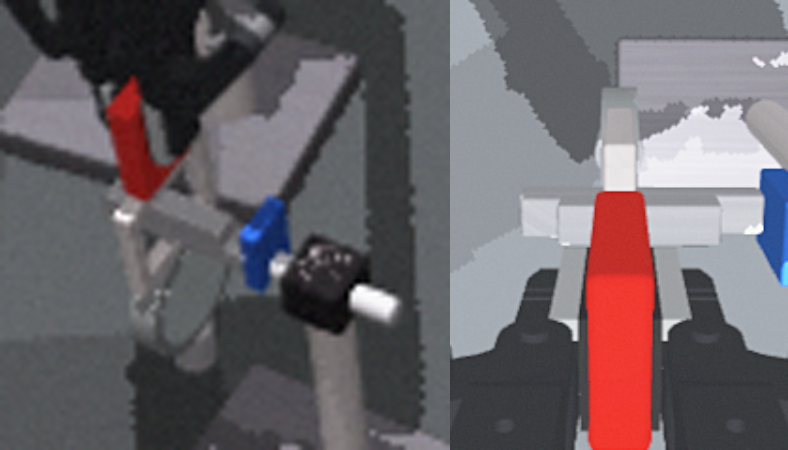

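The hook now passes through the loop: the bar is just above the lip at (130,205) in the scene crop, with the blue stop ahead at (265,245). Advancing to the stop.

Call:
servo_tool([
  [5,0,8,0,0,0,0],
  [5,0,10,0,0,0,0],
  [5,0,8,0,0,0,0],
  [5,0,5,0,0,0,0],
  [5,0,2,0,0,0,0],
  [5,0,0,0,0,0,0],
])

```text
time: 15.85
tool_pos: [560.9, -169.4, 212.5]
tcp_rot: [179.9, -0.0, 124.6]
ft_force: [-0.7, -0.3, -3.2]
finger_gap: 11.2
```

Call:
servo_tool([
  [5,0,2,0,0,0,0],
  [5,0,2,0,0,0,0],
])

```text
time: 16.05
tool_pos: [564.0, -167.3, 212.4]
tcp_rot: [180.0, -0.0, 124.6]
ft_force: [-5.6, -4.0, -2.7]
finger_gap: 11.1
```

Call:
servo_tool([
  [5,0,2,0,0,0,0],
  [5,0,2,0,0,0,0],
])

```text
time: 16.25
tool_pos: [564.3, -167.2, 212.3]
tcp_rot: [-179.6, -0.1, 124.5]
ft_force: [-9.7, -4.3, 1.6]
finger_gap: 11.4
```

```bash
python3 r.py
```

```text
stop along 4.6 across(tool x) -0.5
lipout along -55.9 across(tool x) -0.1
nose along -66.6 across(tool x) 0.1
16.25 [ 564.3 -167.2  212.3] [-1.796e+02 -1.000e-01  1.245e+02] [-9.7 -4.3  1.6] [-0.8   1.85 -0.05] 11.444036196972705
```

Call:
servo_tool([
  [5,0,-3,0,-0.005,0,0],
  [5,0,-0.5,0,0,0,0],
  [5,0,0,0,0,0,0],
])

```text
time: 16.55
tool_pos: [561.1, -169.6, 212.5]
tcp_rot: [-179.9, -0.1, 124.4]
ft_force: [0.6, -0.1, -3.6]
finger_gap: 11.4
```

```bash
python3 r.py
```

```text
stop along 8.5 across(tool x) -0.2
lipout along -51.9 across(tool x) 0.2
nose along -62.7 across(tool x) 0.3
16.55 [ 561.1 -169.6  212.5] [-1.799e+02 -1.000e-01  1.244e+02] [ 0.6 -0.1 -3.6] [-0.04 -0.01  0.  ] 11.36037154515911
```

Call:
servo_tool([
  [5,0,0.5,3,0,0,0],
  [5,0,0,4,0,0,0],
  [5,0,0,4,0,0,0],
  [5,0,0,2,0,0,0],
  [5,0,0,0,0,0,0],
])

```text
time: 17.05
tool_pos: [561.8, -168.8, 197.9]
tcp_rot: [-179.9, -0.1, 124.5]
ft_force: [-0.4, -0.6, -2.8]
finger_gap: 11.2
```

Call:
servo_tool([
  [5,0,0,1.5,0,0,0],
  [5,0,0,1,0,0,0],
])

```text
time: 17.25
tool_pos: [561.8, -168.8, 195.2]
tcp_rot: [-179.9, -0.1, 124.5]
ft_force: [-0.0, 0.4, -3.4]
finger_gap: 11.0
```

```bash
python3 r.py
```

```text
stop along 7.5 across(tool x) -0.6
lipout along -53.0 across(tool x) -0.2
nose along -63.7 across(tool x) -0.1
17.25 [ 561.8 -168.8  195.2] [-1.799e+02 -1.000e-01  1.245e+02] [-0.   0.4 -3.4] [-0.02 -0.01 -0.01] 10.977602477340218
```

Call:
servo_tool([
  [5,0,0,1,0,0,0],
  [5,0,0,1,0,0,0],
])

```text
time: 17.45
tool_pos: [561.9, -168.8, 193.1]
tcp_rot: [-179.9, -0.1, 124.5]
ft_force: [0.0, -0.5, -2.8]
finger_gap: 11.2
```

Call:
servo_tool([
  [5,0,0,1,0,0,0],
  [5,0,0,1,0,0,0],
])

```text
time: 17.65
tool_pos: [562.1, -168.8, 191.2]
tcp_rot: [-180.0, -0.1, 124.5]
ft_force: [0.0, -0.7, -3.0]
finger_gap: 11.3
```

Call:
servo_tool([
  [5,0,0,0.7,0,0,0],
])

```text
time: 17.75
tool_pos: [562.0, -168.8, 190.4]
tcp_rot: [-180.0, -0.1, 124.5]
ft_force: [-0.7, 0.3, -3.8]
finger_gap: 11.1
```

```bash
python3 r.py; python3 - <<'E'
from h import *
im=snapshot("wrist");sc=snapshot("scene");cv2.imwrite("pics/w8.png",im);cv2.imwrite("pics/s8.png",sc)
cv2.imwrite("pics/v8.png",np.hstack([cv2.resize(sc[190:280,200:290],(450,450),interpolation=cv2.INTER_CUBIC),cv2.resize(im[150:390,230:410],(338,450))]))
E
```

```text
stop along 7.4 across(tool x) -0.4
lipout along -53.1 across(tool x) -0.0
nose along -63.8 across(tool x) 0.1
17.75 [ 562.  -168.8  190.4] [-1.800e+02 -1.000e-01  1.245e+02] [-0.7  0.3 -3.8] [0.06 0.03 0.05] 11.063646772922793
```

View pics/v8.png

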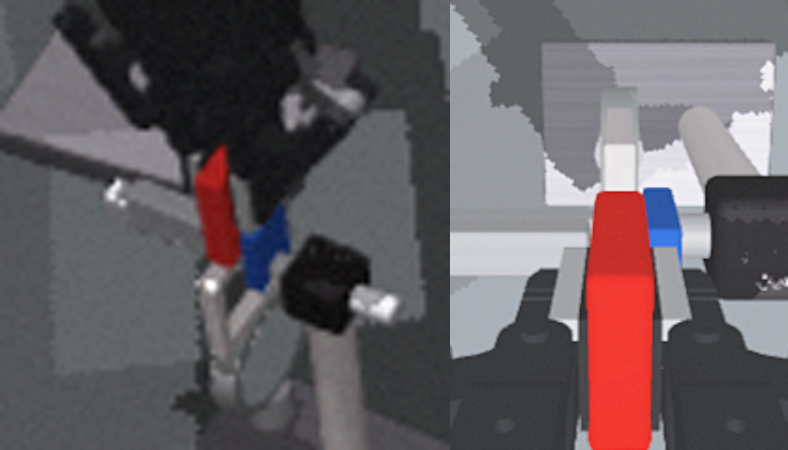

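Call:
servo_tool([
  [5,0,0,0.8,0,0,0],
  [5,0,0,0.8,0,0,0],
])

```text
time: 18.05
tool_pos: [562.2, -168.9, 189.8]
tcp_rot: [-180.0, -0.1, 124.5]
ft_force: [-2.7, 1.0, 5.6]
finger_gap: 11.4
```

```bash
python3 - <<'E'
from h import *
s=sense();print(s["ft_force"].round(1),s["wrist_torque"].round(2),s["tool_pos"])
p=camera_params("wrist");M=np.array(p["tool_from_camera"]);im=cv2.imread("pics/w8.png")
m=cv2.inRange(cv2.cvtColor(im,cv2.COLOR_BGR2HSV),*map(np.array,RED))
r=np.flatnonzero(m[:,320]);print("red rows",r.min(),r.max())
v=im[:,318:328].mean(1)[:,2];print([(i,int(v[i])) for i in range(240,320,2)])
def hit(row,col,x):
    d=M[:3,:3]@np.array([(col-p["cx"])/p["fx"],(row-p["cy"])/p["fy"],1]);k=(x-M[0,3])/d[0];return M[:3,3]+k*d
for row in(r.min(),295,297,299):
  print(row,[hit(row,320,x).round(1) for x in(17,18,19)])
E
```

```text
[-2.7  1.   5.6] [ 0.29  0.81 -0.02] [ 562.19239993 -168.89149901  189.81163952]
red rows 252 390
[(240, 236), (242, 236), (244, 235), (246, 235), (248, 235), (250, 237), (252, 191), (254, 197), (256, 197), (258, 198), (260, 198), (262, 199), (264, 199), (266, 199), (268, 199), (270, 199), (272, 198), (274, 200), (276, 199), (278, 199), (280, 199), (282, 199), (284, 199), (286, 199), (288, 199), (290, 199), (292, 200), (294, 197), (296, 217), (298, 237), (300, 241), (302, 242), (304, 243), (306, 243), (308, 243), (310, 243), (312, 243), (314, 243), (316, 243), (318, 243)]
252 [array([17. ,  0.8, 12.5]), array([18. ,  0.8,  9.2]), array([19. ,  0.8,  5.9])]
295 [array([ 17. ,   0.8, -34.8]), array([ 18. ,   0.8, -37.1]), array([ 19. ,   0.8, -39.4])]
297 [array([ 17. ,   0.8, -36.4]), array([ 18. ,   0.8, -38.7]), array([ 19. ,   0.8, -40.9])]
299 [array([ 17. ,   0.8, -37.9]), array([ 18. ,   0.8, -40.1]), array([ 19. ,   0.8, -42.4])]
```

Fz went from −3 to +5.6 N, so the bar is on the throat floor while held. Easing the grip, opening slightly, then rising.

Call:
servo_tool([
  [8,0,0,0,0,0,0],
  [8,0,0,0,0,0,0],
], force=20)

```text
time: 18.25
tool_pos: [562.3, -168.9, 189.9]
tcp_rot: [-180.0, -0.0, 124.5]
ft_force: [-0.8, -0.2, -2.6]
finger_gap: 11.7
```

```bash
python3 r.py
```

```text
stop along 7.2 across(tool x) -0.2
lipout along -53.3 across(tool x) 0.3
nose along -64.0 across(tool x) 0.4
18.25 [ 562.3 -168.9  189.9] [-180.    -0.   124.5] [-0.8 -0.2 -2.6] [-0.04 -0.02 -0.01] 11.654828762508922
```

Call:
servo_tool([
  [8,0,0,0.5,0,0,0],
  [8,0,0,0.4,0,0,0],
])

```text
time: 18.45
tool_pos: [562.4, -169.0, 189.8]
tcp_rot: [-180.0, -0.0, 124.5]
ft_force: [-3.5, 1.2, 2.8]
finger_gap: 11.4
```

```bash
python3 r.py
```

```text
stop along 7.2 across(tool x) -0.1
lipout along -53.3 across(tool x) 0.4
nose along -64.0 across(tool x) 0.5
18.45 [ 562.4 -169.   189.8] [-180.    -0.   124.5] [-3.5  1.2  2.8] [ 0.22  0.56 -0.04] 11.36505031202528
```

Call:
servo_tool([
  [12,0,0,0,0,0,0],
  [13,0,0,0,0,0,0],
  [14,0,0,0,0,0,0],
  [16,0,0,0,0,0,0],
  [20,0,0,0,0,0,0],
  [24,0,0,0,0,0,0],
  [26,0,0,0,0,0,0],
  [26,0,0,0,0,0,0],
])

```text
time: 19.25
tool_pos: [563.4, -169.4, 190.2]
tcp_rot: [179.9, 0.1, 124.5]
ft_force: [0.7, 0.3, 0.2]
finger_gap: 26.0
```

Call:
servo_tool([
  [26,0,0,-3,0,0,0],
  [26,0,0,-6,0,0,0],
  [26,0,0,-10,0,0,0],
  [26,0,0,-15,0,0,0],
  [26,0,0,-20,0,0,0],
  [26,0,0,-20,0,0,0],
  [26,0,0,-20,0,0,0],
  [26,0,0,-10,0,0,0],
  [26,0,0,0,0,0,0],
  [26,0,0,0,0,0,0],
])

```text
time: 20.25
tool_pos: [563.9, -169.6, 306.6]
tcp_rot: [179.7, 0.4, 124.5]
ft_force: [0.6, 0.6, -1.7]
finger_gap: 26.2
```

Call:
servo_tool([
  [26,0,0,0,0,0,0],
  [26,0,0,0,0,0,0],
  [26,0,0,0,0,0,0],
  [26,0,0,0,0,0,0],
  [26,0,0,0,0,0,0],
  [26,0,0,0,0,0,0],
  [26,0,0,0,0,0,0],
  [26,0,0,0,0,0,0],
  [26,0,0,0,0,0,0],
  [26,0,0,0,0,0,0],
])

```text
time: 21.25
tool_pos: [562.3, -169.0, 302.0]
tcp_rot: [179.9, 0.1, 124.5]
ft_force: [0.5, 0.3, -0.7]
finger_gap: 25.8
```

```bash
python3 r.py; python3 - <<'E'
from h import *
im=snapshot("wrist");sc=snapshot("scene");cv2.imwrite("pics/w9.png",im);cv2.imwrite("pics/s9.png",sc)
cv2.imwrite("pics/v9.png",np.hstack([cv2.resize(sc[180:300,190:420],(480,250),interpolation=cv2.INTER_CUBIC),cv2.resize(im[110:390,160:480],(286,250))]))
E
```

```text
stop along 7.2 across(tool x) -0.1
lipout along -53.3 across(tool x) 0.3
nose along -64.0 across(tool x) 0.4
21.25 [ 562.3 -169.   302. ] [1.799e+02 1.000e-01 1.245e+02] [ 0.5  0.3 -0.7] [-0.07 -0.04 -0.02] 25.846951877019336
```

View pics/v9.png

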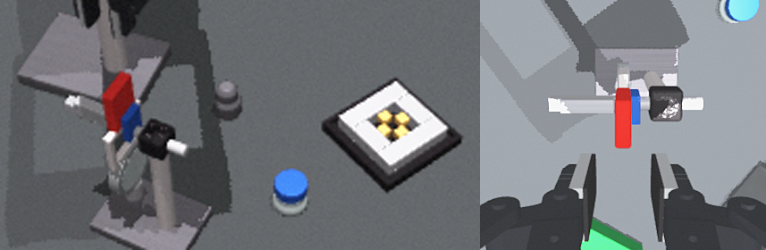

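The holder hangs in the throat by the stop, the block is flat in its tray, and the fingers are clear. Checking that it is still, then handing in.

Call:
servo_tool([
  [26,0,0,0,0,0,0],
  [26,0,0,0,0,0,0],
  [26,0,0,0,0,0,0],
  [26,0,0,0,0,0,0],
  [26,0,0,0,0,0,0],
  [26,0,0,0,0,0,0],
  [26,0,0,0,0,0,0],
  [26,0,0,0,0,0,0],
  [26,0,0,0,0,0,0],
  [26,0,0,0,0,0,0],
])

```text
time: 22.35
tool_pos: [562.4, -169.0, 302.0]
tcp_rot: [179.9, 0.1, 124.5]
ft_force: [-0.1, -0.0, 0.2]
finger_gap: 25.7
```

```bash
python3 - <<'E'
from h import *
S=[]
for i in range(4):
    s=sense();c=cam("wrist",s);im=snapshot("wrist");b=max(blobs(im,*RED,100));print(b[1:3],plane(c,b[1:3],225).round(1))
a=[max(x for x in blobs(i,*RED,50) if x[2]>150 and x[1]<300)[:3] for i in (cv2.imread("pics/s9.png"),snapshot("scene"))];print(a)
for n,i in(("mouse etc jar",cv2.imread("pics/s9.png")),):print([b[:3] for b in blobs(i,*BLUE,50)])
hand_in()
E
```

```text
(np.float64(586.3), np.float64(161.5)) [663.1 -35.2 225. ]
(np.float64(586.3), np.float64(161.5)) [663.1 -35.2 225. ]
(np.float64(586.3), np.float64(161.5)) [663.1 -35.3 225. ]
(np.float64(586.3), np.float64(161.5)) [663.2 -35.2 225. ]
[(np.int32(269), np.float64(245.9), np.float64(227.8)), (np.int32(267), np.float64(245.9), np.float64(227.7))]
[(np.int32(3128), np.float64(363.4), np.float64(31.7)), (np.int32(108), np.float64(252.3), np.float64(238.0)), (np.int32(207), np.float64(329.0), np.float64(268.9))]
the job is handed in; nothing more can be done
```

The holder is hanging in the hook's throat in front of the blue stop, and I handed the job in at about 22.5 s of the 69 s allowed. No verdict was reported.

**What I did:**
- **Freeing:** I gripped the red tab and twisted it to and fro by about ±0.4 rad. The pull was gentle, about 11 N at most at the wrist, until the spigot came free.
- **Hanging:** I brought the loop in over the hook's tip and felt the stop at about 10 N. Then I backed off 3–4 mm, lowered the bar into the throat and let go.

**Last checks:**
- **Still:** the grip moved 0.1 px or less between scene pictures over a second apart. My wrist-camera check picked up another red thing (probably the screwdriver), so it says nothing about the holder.
- **Hanging pose:** the last picture shows the holder in the throat in front of the stop. It looked upright there, but I did not measure the angle.
- **Block:** it looks flat in its tray.
- **Bystanders:** the jar has not moved (same pixel as at the start). I did not re-measure the others, but I felt no contact with any of them.
- **Robot:** the fingers are clear, with the TCP at 302 mm and the wrist force near zero.

**One disagreement:** I felt the floor when the TCP was at 189.8 mm, about 4 mm lower than I had estimated. My guess at the block's height was probably too low. A fingertip may instead have touched the top of the stop (189 mm), which would leave the bar a millimetre or two above the floor while still held. By my estimate that is still within the 161–170 mm band.

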